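Set the dough roller's gap to its gauge

ROBOT

A 7-joint arm with a two-finger parallel gripper is mounted at the origin on the work surface. World frame = base frame: x ahead of the robot, y to its left, z up, the work surface at z = 0. Lengths are in m, angles in rad, forces in N, time in s.
With the tool pointing down it reaches from about 0.35 to 0.9 m from the base axis. Payload 19.9 kg.
Tool frame: the origin (TCP) lies midway between the tips of the shut fingers; the grasp point (between the pads) lies 19 mm behind it (robot.hold_point_z is the distance from the TCP to the grasp point, in m); z points along the fingers, y is the line along which they close (so a half turn about z gives the same grasp; the last joint's range is limited). The gripper opens to 94 mm and grips with 3 to 60 N. Pads are 16 mm wide; open, the fingers measure 119 mm over their backs; the gripper's body (75 mm by 177 mm) begins 78 mm behind the grasp point.
Start: joints at [1.214, 0.417, -0.01, 1.614, 0.005, 1.111, -0.053], TCP at [0.194, -0.594, 0.205] pointing down, gripper open.
Joint ranges: [-2.81, 2.81], [-0.39, 2.02], [-1.27, 1.25], [0.06, 2.57], [-1.19, 4.33], [0.19, 2], [-2.82, 2.82]. Speed limits (rad/s): [1.89, 1.89, 2.39, 2.39, 3.01, 3.01, 3.01].

INTERFACE

Orientations are given as a unit quaternion [x, y, z, w].
In Python, from bench import telemetry, imaging, robot gives the robot as it stands.
- The arm moves only by the shell command python3 -m inch 'ROWS' [OPENING]. ROWS is JSON, a list of rows, each a list of 4 numbers: the shift along the tool's x, y, z in m, then the turn about the tool's z in degrees. In form: [[dx, dy, dz, turn], ...]. A call has 1 to 10 rows; each row is the pose to reach, as a shift and turn from the pose commanded when the call began, along the tool's axes at that moment; what a row does not reach only later rows make up. A row lasts 1/12 s, in which the tool goes at most 41.7 mm and 7.16 degrees, less where a joint would pass 70% of its speed; a pose out of reach is approached as far as the arm can. A call with a gripper value outside its range is refused whole. OPENING is the opening in per cent of the stroke, from 0 (shut) to 100 (fully open), set as the call begins (- or left out, the last holds). The fingers move at their own pace and stop on an object; the grip force is fixed at half the most. Time passes only in rows, so rows that repeat a pose let the fingers close. It gives the time, the measured TCP pose, the force, the opening and the grip force at its end, in the units of the state.
- telemetry.get_obs(): the state, without advancing time (a new reading comes with each control period).
- imaging.camera(name): name is "scene" or "side" or "wrist"; returns a dict with "pixels" (420x560x3 uint8, red, green, blue), "K" (3x3 intrinsics, pixels), "R" (3x3) and "t" (3): a world point X has camera coordinates R X + t; the wrist camera has in their place "mount" (4x4, takes a point from camera to tool coordinates, whose origin is the TCP and whose axes are the flange's). Camera axes: x right, y down, z forward; pixel columns grow to the right and rows downward; lengths in m; the calibration is good to about 2 mm. A picture is of the moment at which its call begins: read the wrist's pose just before it. There is no depth.
- robot.hand_in(): hands the job in; it is judged then, once.
The state is a dict: "time": time; "joint_pos": joint angles; "qvel": joint speeds; "effort": joint torques, N m; "eef_pos": TCP position; "tcp_rot": TCP orientation; "ft_force": force on the tool from outside, world axes, zero at the start; "wrist_torque": the same for the moment, N m; "finger_gap": opening from 0.0 (shut) to 1.0 (fully open); "grasp_force": force on a finger pad.
Only numpy, scipy, OpenCV 4.12 (cv2) and the standard library are available. Lean on these libraries where they do the work, as an engineer would, in place of code of your own. Each camera call takes 0.05 s, during which the arm holds its last target. There are 200 camera calls.

TASK

Set the gap of the bench dough roller with the 4 mm setting gauge: lay the gauge flat on the feed table, slide its blade in under the raised upper roll and let go, then turn the black knob on top clockwise until the blade just drags, trying it by sliding the gauge a little in the gap by its handle and correcting the screw if it is loose or tight, but never pinching it hard. Leave the gauge lying in the gap with that light drag on it, so that the lock ring can be tightened next. Do not disturb the scraper, the flour shaker or the bowls.

Things in the scene. Friction and masses are not known exactly. Their poses are not given: they have to be found in the camera images.
- roller: Bench dough roller with white cheeks, fixed. Origin on the bench below the roll axis. Its x axis points level through the rolls from the feed side (-x, towards the robot) to the delivery side, z up. The upper roll (steel, 60 mm diameter, 126 mm long in y, does not spin) hangs over the level feed table at x = 0. A drive crank sticks out low on the -y side to y = -163 mm.
- feed_edge (a point): Middle of the feed table's near edge, in its top face, at roller x = -230, y = 0, z = 75 mm. The steel table is level and bare, 140 mm wide in y, and runs from here at one height under the upper roll and past it.
- bridge (a point): Middle of the top face of the bridge, 215 mm above the bench, 50 mm deep in x, joining the two cheeks. The cheeks are 12 mm thick, at y = +-82 mm, x = +-58 mm up to 135 mm high and +-33 mm above that. On it lies a brass lock ring, slack; leave it.
- yoke: Aluminium yoke under the bridge carrying the upper roll on stiff springs; the screw lowers both. Origin nominally on the roll axis, but the bearings are shimmed, so the roll's true axis is up to 1.5 mm higher or lower: only feel tells. Once it touches the blade, its force grows about 7 N per mm of screw travel. Blade friction is about 0.6 (0.48 to 0.72) on both faces.
- screw (a joint): Turn of the adjusting screw, rad. It grows as the knob turns clockwise seen from above, which lowers the roll 10 mm per turn (1.59 mm per rad). 0: roll highest, nominal gap 9 mm (true gap within 1.5 mm of that); stop at 4.9; starts at 0.7 to 1.7. Stays where it is left; about 0.1 N m to turn.
- knob (a point): Middle of the black knob's bar, on the vertical screw axis (roller x = 0, y = 0), 255 mm above the bench at all times. The bar is 50 mm long, 14 mm wide, 28 mm tall (from 241 to 269 mm above the bench). This point's x axis runs along the bar's length; at screw = 0 that is along the roller's x.
- gauge: Setting gauge: flat steel blade 4 mm thick, 22 mm wide, with a handle. Origin on its underside; x runs along the blade to the nose at x = +160 mm (last 15 mm thinned to 2.4 mm), its tail at -25 mm; z up. About 0.13 kg. Starts flat on the bench left or right of the roller, nose away from the robot. In the gap it lies with its origin at roller x = -135 to -75 mm, blade on the table.
- handle (a point): Middle of the gauge's dark wooden handle, 5 mm ahead of the gauge's origin and 20 mm above its underside: 60 mm long, 14 mm wide, upright on the blade, top 36 mm above the underside. With the gap right, drawing the gauge back by it takes about 4 to 6 N. Roll force on the blade should end at 1.8 to 9 N; over 22 N does harm. Better drawn back than pushed: a push bears down and jams.
- scraper: Dough scraper, steel blade 75 by 120 mm with a round wooden handle; lies on the bench on the other side of the roller from the gauge; leave it alone. Origin on the bench under the handle's middle.
- dredger: Round aluminium flour shaker, diameter 68 mm, 106 mm tall, left of the roller towards the back; leave it alone. Origin under its centre.
- bowls: Stack of white bowls, diameter 122 mm, 95 mm tall, right of the roller towards the back; leave it alone. Origin under its centre.

How it is judged:
On the way, in this order (a step that is already met when the one before it is completed fails the run):
1. the gauge lies in the gap under the roll, which does not press on it yet, and the fingers have let go of it (x of gauge in the frame of roller between -0.14 and -0.07 m and y of gauge in the frame of roller between -0.05 and 0.05 m and z of gauge in the frame of roller between 0.072 and 0.079 m and angle between the x axis of gauge and the x axis of roller, either way round below 0.2 rad and angle between gauge's own z axis and vertical below 0.06 rad and contact force between gauge and yoke below 0.8 N and contact force between gauge and the fingers below 0.2 N), for 0.2 s.
2. the gauge, held by its handle, is slid in the gap against a light drag (the roll on it with 1.5 to 12 N) (x of gauge in the frame of roller between -0.14 and -0.07 m and y of gauge in the frame of roller between -0.05 and 0.05 m and z of gauge in the frame of roller between 0.072 and 0.079 m and angle between the x axis of gauge and the x axis of roller, either way round below 0.2 rad and angle between gauge's own z axis and vertical below 0.06 rad and contact force between gauge and yoke between 1.5 and 12 N and linear speed of gauge above 0.003 m/s and contact force between gauge and the fingers above 1 N), for 0.15 s.
At the end, for the whole second after the job is handed in: the gauge lies still and flat on the feed table in the gap, its origin 70 to 140 mm in front of the roll axis, within 50 mm of the middle and 0.2 rad of straight, and the roll presses on its blade with 1.8 to 9 N (x of gauge in the frame of roller between -0.14 and -0.07 m and y of gauge in the frame of roller between -0.05 and 0.05 m and z of gauge in the frame of roller between 0.072 and 0.079 m and angle between the x axis of gauge and the x axis of roller, either way round below 0.2 rad and angle between gauge's own z axis and vertical below 0.06 rad and contact force between gauge and yoke between 1.8 and 9 N and linear speed of gauge below 0.01 m/s); the robot touches nothing.
It fails at once if the roll pinches the gauge with over 22 N (contact force between gauge and yoke above 22 N).
It fails at once if a bystander (scraper, flour shaker or bowls) is moved by over 30 mm (distance of any of scraper, dredger, bowls from where it was at the start of the episode above 0.03 m).
It also fails if it takes over 72 s, if anything falls off the work surface, if the arm or the gripper's body presses on something with over 40 N, if the wrist force passes 120 N, or if a joint passes its speed limit or range.

## Working session

There is one attempt and no reset: what is moved stays moved. The work goes in short steps, Python scripts to look and compute and a shell command to move; the robot and the scene stay as the last step left them, time stands still between calls to the robot, and variables do not carry over. Pictures are saved under pics/ and viewed, at most 10 in all, crops included, and the job is handed in when it is done.

```bash
ls; mkdir -p pics; python3 - <<'E'
from bench import telemetry, imaging, robot
import cv2,numpy as np
o=telemetry.get_obs(); print({k:np.round(v,3).tolist() for k,v in o.items()})
ims=[]
for n in("scene","side"):
    c=imaging.camera(n); cv2.imwrite(f"pics/{n}0.png",c["pixels"][:,:,::-1]); np.savez(f"{n}.npz",**c)
    print(n,c["K"].tolist(),np.round(-c["R"].T@c["t"],3),np.round(c["R"],3).tolist())
E
```

```text
pics
{'time': 0.0, 'joint_pos': [1.215, 0.418, -0.01, 1.614, 0.005, 1.111, -0.053], 'qvel': [-0.001, -0.0, -0.0, -0.0, -0.002, -0.001, 0.001], 'effort': [-0.001, -85.124, 0.638, -42.597, -0.049, 0.019, 0.0], 'eef_pos': [0.193, -0.594, 0.205], 'tcp_rot': [0.988, 0.157, -0.0, -0.001], 'ft_force': [0.633, 0.659, -0.481], 'wrist_torque': [0.01, -0.012, -0.024], 'grasp_force': 0.0, 'finger_gap': 0.999}
scene [[464.0364824252198, 0.0, 283.15208532392296], [0.0, 464.0364824252198, 213.81100887360384], [0.0, 0.0, 1.0]] [1.315 0.002 0.972] [[-0.025, 1.0, -0.017], [0.731, 0.007, -0.682], [-0.682, -0.029, -0.731]]
side [[445.5753392673768, 0.0, 281.92166782974573], [0.0, 445.5753392673768, 201.6263437471572], [0.0, 0.0, 1.0]] [0.448 0.721 1.062] [[-0.988, -0.155, -0.005], [-0.117, 0.762, -0.637], [0.103, -0.629, -0.771]]
```

View pics/scene0.png

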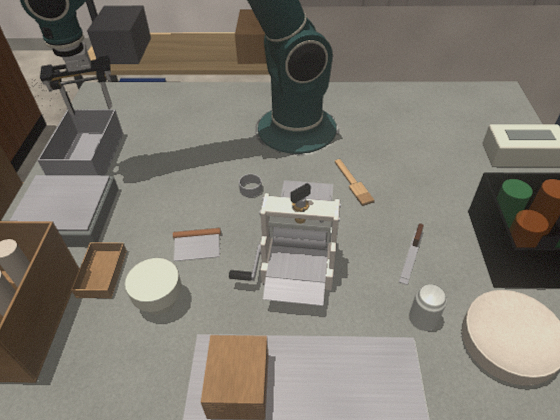

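View pics/side0.png

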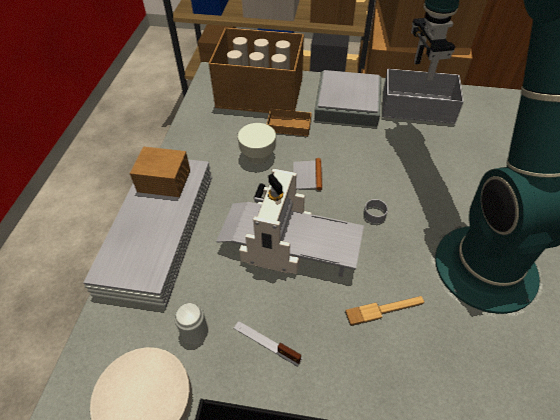

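The scene view shows the gauge at about (411,252) with its handle at (418,234). The roller is at (300,235), the knob at (300,192) and the scraper at (197,240). In the side view the gauge runs from (238,327) to (298,355), the knob is at (275,184) and the feed table's near edge is around x≈360. I'll zoom in for exact corners.

```bash
cat > h.py <<'E'
import numpy as np,cv2
from bench import telemetry, imaging, robot
def ray(c,p):
    d=c["R"].T@np.linalg.inv(c["K"])@np.array([p[0],p[1],1.]); return -c["R"].T@c["t"],d
def onz(c,p,z):
    o,d=ray(c,p); return o+d*(z-o[2])/d[2]
def tri(a,p,b,q):
    A=[];B=[]
    for c,x in((a,p),(b,q)):
        o,d=ray(c,x);d=d/np.linalg.norm(d);P=np.eye(3)-np.outer(d,d);A.append(P);B.append(P@o)
    X=np.linalg.solve(sum(A),sum(B)); return X,[np.linalg.norm(P@X-b_) for P,b_ in zip(A,B)]
def load(n): return dict(np.load(n+".npz"))
E
python3 - <<'E'
from h import *
s=cv2.imread("pics/scene0.png");d=cv2.imread("pics/side0.png")
a=cv2.resize(s[170:310,225:435],None,fx=800/210,fy=800/210,interpolation=cv2.INTER_CUBIC)
cv2.imwrite("pics/a.png",a)
b=cv2.resize(d[165:365,210:410-30+30],None,fx=3,fy=3,interpolation=cv2.INTER_CUBIC)
cv2.imwrite("pics/b.png",b);print(a.shape,b.shape)
E
```

```text
(533, 800, 3) (600, 600, 3)
```

View pics/a.png

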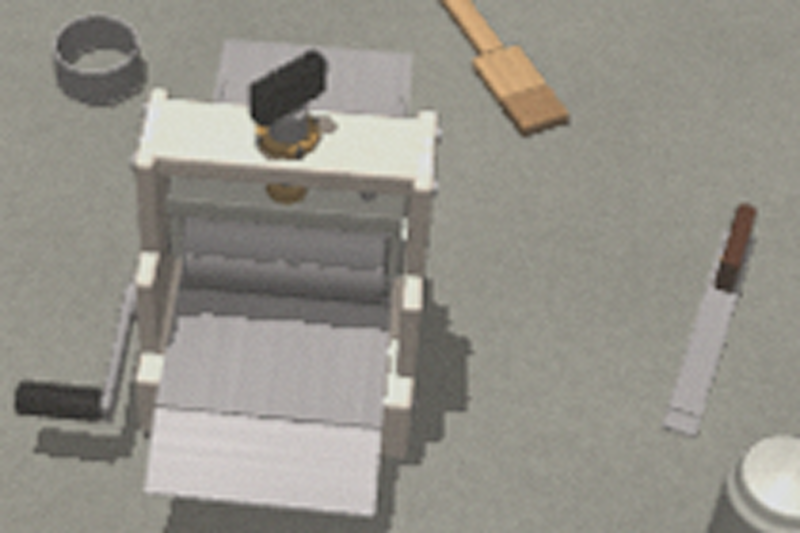

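View pics/b.png

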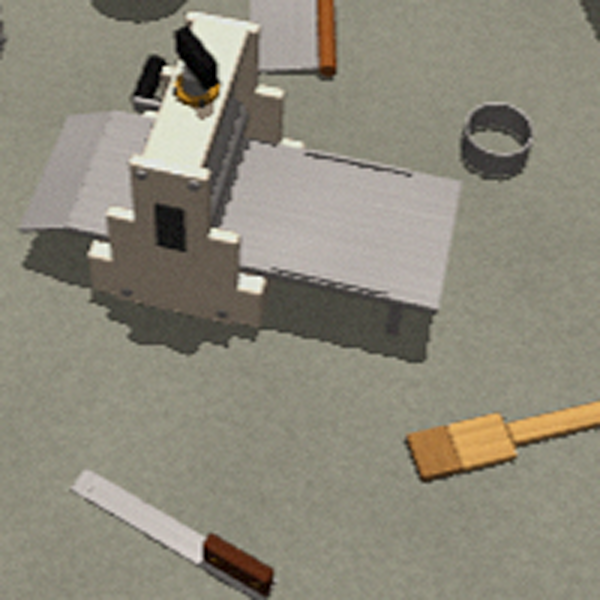

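The zooms show the feed table, bridge corners, gauge and knob bar clearly. Next I'll compute positions from those corners.

```bash
python3 - <<'E'
from h import *
S=load("scene");D=load("side")
fa=lambda x,y:(225+(x+.5)*210/800-.5,170+(y+.5)*210/800-.5); fb=lambda x,y:(210+(x+.5)/3-.5,165+(y+.5)/3-.5)
r=lambda v:np.round(v,4)
f1,f2=onz(D,fb(461,182),.075),onz(D,fb(438,307),.075)
g1,g2=onz(S,fa(222,40),.075),onz(S,fa(412,50),.075)
print("feed side",r(f1),r(f2),r((f1+f2)/2),np.linalg.norm(f1-f2)); print("feed scene",r(g1),r(g2),r((g1+g2)/2),np.linalg.norm(g1-g2))
for n,c,f,P in(("bs",S,fa,[(155,92),(437,115),(430,187),(138,160)]),("bd",D,fb,[(192,13),(258,28),(208,180),(133,163)])):
    Q=np.array([onz(c,f(*p),.215) for p in P]); print(n,r(Q[:,:2]).tolist(),r(Q.mean(0)))
print("tri",[tri(S,fa(*p),D,fb(*q)) for p,q in(((155,92),(258,28)),((430,187),(133,163)),((682,425),(79,479)))])
def mid(im,off,lo,box):
    pass
for n,c in(("scene",S),("side",D)):
    im=c["pixels"].astype(int)
    x0,y0,x1,y1=((395,215,430,290) if n=="scene" else (230,320,310,370))
    sub=im[y0:y1,x0:x1]; R,G,B=sub[...,0],sub[...,1],sub[...,2]
    m=((R-B>25)).astype(np.uint8); ys,xs=np.nonzero(m); p=(xs.mean()+x0,ys.mean()+y0)
    print(n,"handle px",r(p),m.sum(),r(onz(c,p,.022)),r(onz(c,(xs.min()+x0,0),.02)) is None)
    if n=="scene":hp=p
    else: print("handle tri",tri(S,hp,D,p))
print("nose",r(onz(S,fa(682,425),.002)),r(onz(D,fb(79,479),.002)))
for n,c,box in(("scene",S,(285,180,315,202)),("side",D,(265,172,285,196))):
    x0,y0,x1,y1=box; sub=c["pixels"][y0:y1,x0:x1].max(2); m=(sub<70).astype(np.uint8)
    k,l,st,ce=cv2.connectedComponentsWithStats(m); i=1+st[1:,4].argmax(); p=ce[i]+[x0,y0]; print("knob",n,st[i],r(p),r(onz(c,p,.255)))
    if n=="scene":kp=p
    else: print(tri(S,kp,D,p))
E
```

```text
feed side [ 0.3449 -0.035   0.075 ] [0.3589 0.1013 0.075 ] [0.3519 0.0331 0.075 ] 0.13701564079092357
feed scene [ 0.3475 -0.0385  0.075 ] [0.3574 0.1021 0.075 ] [0.3525 0.0318 0.075 ] 0.14098375845608227
bs [[0.5453, -0.072], [0.5636, 0.0987], [0.6223, 0.0913], [0.6024, -0.0791]] [0.5834 0.0097 0.215 ]
bd [[0.5994, -0.077], [0.5399, -0.0679], [0.5565, 0.1004], [0.6183, 0.0929]] [0.5785 0.0121 0.215 ]
tri [(array([ 0.54036186, -0.07245514,  0.21014001]), [np.float64(4.333423565672781e-05), np.float64(4.333423565664391e-05)]), (array([0.6191231 , 0.09129138, 0.21208678]), [np.float64(0.0005607717068181214), np.float64(0.0005607717068181173)]), (array([0.64032232, 0.26974854, 0.00479306]), [np.float64(0.00034648192627039984), np.float64(0.0003464819262703419)])]
scene handle px [418.4865 231.3784] 74 [0.4899 0.3288 0.022 ] False
side handle px [288.9591 351.269 ] 171 [0.4984 0.3241 0.022 ] False
handle tri (array([0.49757737, 0.32651859, 0.03006404]), [np.float64(0.0007646291983445576), np.float64(0.0007646291983443999)])
nose [0.6381 0.2703 0.002 ] [0.641  0.2689 0.002 ]
knob scene [  6   4  19  18 218] [300.1468 192.8578] [0.5824 0.0086 0.255 ]
knob side [  3   1  15  23 190] [274.7684 185.3158] [0.5805 0.0142 0.255 ]
(array([0.58040727, 0.00961006, 0.25163201]), [np.float64(0.0013984319843898096), np.float64(0.0013984319843898297)])
```

Roller: origin ≈ (0.580, 0.0105), yaw ≈ -0.096. Gauge: handle ≈ (0.497, 0.327), yaw ≈ -0.38. The handle-to-nose distance comes to 154 mm against an expected 155, so the measurement holds. I'll start moving.

```bash
cat >> h.py <<'E'
from scipy.spatial.transform import Rotation as Ro
def to(x,y,z,yaw):
    o=telemetry.get_obs();R=Ro.from_quat(o["tcp_rot"]).as_matrix()
    d=R.T@(np.array([x,y,z])-o["eef_pos"]); cy=np.arctan2(R[1,0],R[0,0])
    t=np.degrees((cy-yaw+np.pi)%(2*np.pi)-np.pi)
    print("row",np.round(d,4).tolist(),round(float(t),1),"t",o["time"],"tilt",np.round(R[2],3))
E
python3 -m inch '[[0.382,-0.185,-0.115,40],[0.382,-0.185,-0.115,40],[0.382,-0.185,-0.115,40],[0.382,-0.185,-0.115,40],[0.382,-0.185,-0.115,40],[0.382,-0.185,-0.115,40],[0.382,-0.185,-0.115,40],[0.382,-0.185,-0.115,40],[0.382,-0.185,-0.115,40],[0.382,-0.185,-0.115,40]]' 60
python3 -c "
from h import *
to(.497,.1,.34,-.38);to(.497,.327,.2,-.38)"
```

```text
time: 0.93
eef_pos: [0.4718, -0.326, 0.3101]
tcp_rot: [0.982, -0.191, -0.0, -0.0]
ft_force: [-0.8, -1.3, -0.4]
finger_gap: 0.598
grasp_force: 0.0
row [-0.1359, -0.4046, -0.0298] -0.2 t 0.9333 tilt [-0.  0. -1.]
row [-0.2208, -0.6151, 0.1102] -0.2 t 0.9333 tilt [-0.  0. -1.]
```

```bash
python3 -m inch '[[-0.136,-0.405,-0.03,0],[-0.136,-0.405,-0.03,0],[-0.136,-0.405,-0.03,0],[-0.136,-0.405,-0.03,0],[-0.136,-0.405,-0.03,0],[-0.136,-0.405,-0.03,0],[-0.136,-0.405,-0.03,0],[-0.136,-0.405,-0.03,0],[-0.136,-0.405,-0.03,0],[-0.136,-0.405,-0.03,0]]' >/dev/null
python3 -m inch '[[-0.085,-0.21,0.2,0],[-0.085,-0.21,0.2,0],[-0.085,-0.21,0.2,0],[-0.085,-0.21,0.2,0],[-0.085,-0.21,0.2,0],[-0.085,-0.21,0.2,0],[-0.085,-0.21,0.2,0],[-0.085,-0.21,0.2,0],[-0.085,-0.21,0.2,0]]'
python3 - <<'E'
from h import *
to(.497,.327,.14,-.38)
o=telemetry.get_obs(); c=imaging.camera("wrist"); np.savez("w1.npz",pos=o["eef_pos"],q=o["tcp_rot"],**c)
print(c["mount"].round(3).tolist()); cv2.imwrite("pics/w1.png",c["pixels"][:,:,::-1])
E
```

```text
time: 2.52
eef_pos: [0.493, 0.3156, 0.136]
tcp_rot: [0.982, -0.189, -0.002, 0.001]
ft_force: [0.1, -0.5, -0.6]
finger_gap: 0.603
grasp_force: 0.0
row [-0.0005, -0.012, -0.004] 0.0 t 2.5167 tilt [-0.004  0.002 -1.   ]
[[0.001, -0.96, -0.278, 0.082], [1.0, 0.001, 0.001, -0.0], [-0.001, -0.278, 0.96, -0.178], [0.0, 0.0, 0.0, 1.0]]
```

View pics/w1.png

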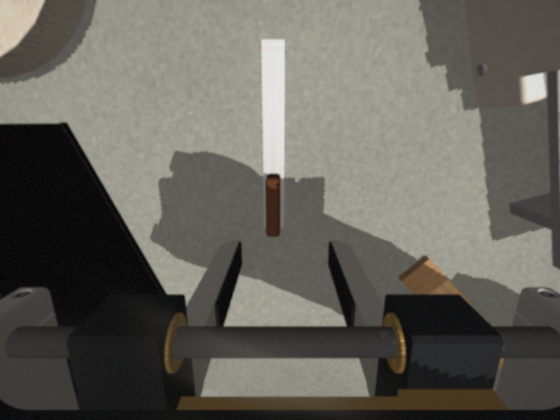

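The wrist view shows the gauge nearly aligned with the tool: nose at (273,40), handle from (273,175) to (273,236), and the fingertips straddling x≈285.

```bash
cat >> h.py <<'E'
def wcam(c,pos,q):
    T=np.eye(4);T[:3,:3]=Ro.from_quat(q).as_matrix();T[:3,3]=pos
    M=np.linalg.inv(T@c["mount"]); return dict(K=c["K"],R=M[:3,:3],t=M[:3,3],pixels=c["pixels"])
E
python3 - <<'E'
from h import *
w=load("w1");c=wcam(w,w["pos"],w["q"])
n=onz(c,(273,40),.003);a=onz(c,(273.5,177),.036);b=onz(c,(273,235),.03);bt=onz(c,(273,175),.004)
print(n,a,b,"len",np.linalg.norm((n-b)[:2]))
yaw=np.arctan2(*(n-(a+b)/2)[[1,0]]);print("yaw",yaw)
h=n+0;u=np.array([np.cos(yaw),np.sin(yaw)]);p=n[:2]-.155*u;print("handle from nose",p,"from handle",(a+b)/2)
to(*p,.008,yaw)
E
```

```text
[0.64101579 0.26775455 0.003     ] [0.52674605 0.31297451 0.036     ] [0.47084144 0.33667136 0.03      ] len 0.18359966417593848
yaw -0.38159437474974645
handle from nose [0.49716462 0.32547665] from handle [0.49879375 0.32482294 0.033     ]
row [-0.0012, -0.0118, 0.1297] 0.0 t 2.5667 tilt [-0.002  0.002 -1.   ]
```

```bash
python3 -m inch '[[0,0,0,0],[0,0,0,0]]'; python3 -c "
from h import *
to(.4975,.3252,.008,-.3816)"
```

```text
time: 2.73
eef_pos: [0.496, 0.3126, 0.1399]
tcp_rot: [0.982, -0.191, 0.001, -0.0]
ft_force: [0.2, -0.9, -0.2]
finger_gap: 0.597
grasp_force: 0.0
row [-0.0034, -0.0121, 0.1319] -0.2 t 2.7333 tilt [ 0.001 -0.001 -1.   ]
```

```bash
python3 -m inch '[[-0.003,-0.012,0.04,0],[-0.003,-0.012,0.08,0],[-0.003,-0.012,0.11,0],[-0.003,-0.012,0.125,0],[-0.003,-0.012,0.132,0],[-0.003,-0.012,0.132,0],[-0.003,-0.012,0.132,0]]' 60
python3 -m inch '[[0,0,0,0],[0,0,0,0],[0,0,0,0],[0,0,0,0],[0,0,0,0],[0,0,0,0]]' 0
python3 -c "
from h import *
to(.4975,.3252,.008,-.3816)"
```

```text
time: 3.32
eef_pos: [0.4977, 0.3259, 0.0082]
tcp_rot: [0.982, -0.191, 0.001, -0.001]
ft_force: [-0.9, 0.5, 1.1]
finger_gap: 0.598
grasp_force: 0.0
time: 3.82
eef_pos: [0.4969, 0.3259, 0.007]
tcp_rot: [0.982, -0.191, 0.0, -0.0]
ft_force: [-0.2, -0.9, -0.9]
finger_gap: 0.211
grasp_force: 0.0
row [0.0008, 0.0005, -0.001] -0.1 t 3.8167 tilt [ 0. -0. -1.]
```

```bash
python3 -m inch '[[0,0,0,0],[0,0,0,0],[0,0,0,0],[0,0,-0.02,0],[0,0,-0.06,0],[0,0,-0.1,0],[0,0,-0.14,0],[0,0,-0.165,0],[0,0,-0.165,0]]' 0
python3 -c "
from h import *
to(.36,.2,.17,-.24)"
```

```text
time: 4.57
eef_pos: [0.4987, 0.3274, 0.1774]
tcp_rot: [0.982, -0.19, 0.003, -0.003]
ft_force: [-0.3, 1.1, -1.4]
finger_gap: 0.146
grasp_force: 30.0
row [-0.081, 0.17, 0.006] -8.2 t 4.5667 tilt [ 0.004 -0.006 -1.   ]
```

```bash
python3 -m inch '[[-0.081,0.17,0,-8],[-0.081,0.17,0,-8],[-0.081,0.17,0,-8],[-0.081,0.17,0,-8],[-0.081,0.17,0,-8],[-0.081,0.17,0,-8],[-0.081,0.17,0,-8]]'
python3 -c "
from h import *
to(.379,.03,.12,-.096)"
```

```text
time: 5.15
eef_pos: [0.3578, 0.1978, 0.1718]
tcp_rot: [0.993, -0.122, 0.0, 0.0]
ft_force: [-0.2, -0.0, -1.7]
finger_gap: 0.148
grasp_force: 30.0
row [0.0612, 0.1577, 0.0518] -8.5 t 5.15 tilt [ 0.001  0.    -1.   ]
```

```bash
python3 -m inch '[[0.02,0.158,0,-8.5],[0.02,0.158,0,-8.5],[0.02,0.158,0,-8.5],[0.02,0.158,0,-8.5],[0.061,0.158,0,-8.5],[0.061,0.158,0.04,-8.5],[0.061,0.158,0.05,-8.5],[0.061,0.158,0.05,-8.5],[0.061,0.158,0.05,-8.5]]'
python3 - <<'E'
from h import *
to(.379,.03,.0855,-.096)
o=telemetry.get_obs(); c=imaging.camera("wrist"); np.savez("w2.npz",pos=o["eef_pos"],q=o["tcp_rot"],**c)
cv2.imwrite("pics/w2.png",c["pixels"][:,:,::-1])
E
```

```text
time: 5.9
eef_pos: [0.3794, 0.0309, 0.1215]
tcp_rot: [0.999, -0.047, -0.001, -0.0]
ft_force: [-0.4, 0.5, -0.5]
finger_gap: 0.15
grasp_force: 30.0
row [-0.0002, 0.0009, 0.036] 0.1 t 5.9 tilt [-0.002 -0.    -1.   ]
```

View pics/w2.png

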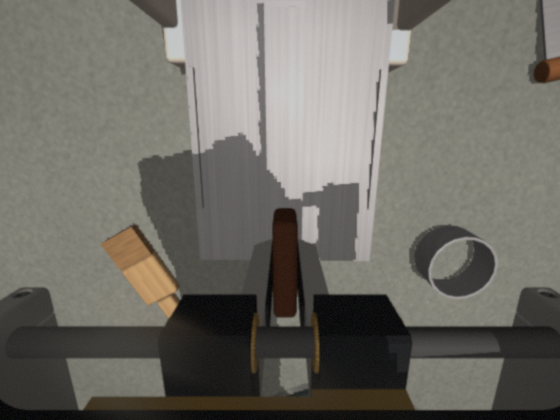

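The wrist view shows the gauge centred on the feed table, with the handle at x≈286, the table's middle at about 285, and the blade straight. Next I'll lower it and slide it in.

```bash
python3 -m inch '[[0,0,0.025,0],[0,0,0.033,0],[0,0,0.036,0],[0,0,0.038,0],[0,0,0.038,0],[0,0,0.038,0]]'
python3 -c "
from h import *
p=.58-.09*.9954,.0105+.09*.0958
to(*p,.083,-.096)"
```

```text
time: 6.45
eef_pos: [0.3796, 0.0306, 0.0845]
tcp_rot: [0.999, -0.048, 0.0, -0.0]
ft_force: [0.3, 0.1, -1.9]
finger_gap: 0.15
grasp_force: 30.0
row [0.1114, 0.0009, 0.0016] 0.0 t 6.45 tilt [ 0.001 -0.    -1.   ]
```

```bash
python3 -m inch '[[0,0,0.001,0],[0,0,0.002,0],[0,0,0.002,0]]'; python3 -m inch '[[0.02,0,0,0],[0.04,0,0,0],[0.06,0,0,0],[0.08,0,0,0],[0.1,0,0,0],[0.111,0.001,0,0],[0.111,0.001,0,0],[0.111,0.001,0,0],[0.111,0.001,0,0]]'
python3 -c "
from h import *
p=.58-.09*.9954,.0105+.09*.0958
to(*p,.083,-.096)"
```

```text
time: 6.7
eef_pos: [0.3793, 0.0305, 0.0819]
tcp_rot: [0.999, -0.048, 0.0, -0.0]
ft_force: [-1.0, -0.4, -1.1]
finger_gap: 0.145
grasp_force: 30.0
time: 7.45
eef_pos: [0.4888, 0.0191, 0.0818]
tcp_rot: [0.999, -0.048, -0.0, -0.0]
ft_force: [-0.6, 0.2, -1.3]
finger_gap: 0.146
grasp_force: 30.0
row [0.0016, -0.0002, -0.0012] 0.0 t 7.45 tilt [-0.001  0.    -1.   ]
```

```bash
python3 -m inch '[[0,0,0,0],[0,0,0,0],[0,0,0,0],[0,0,0,0],[0,0,-0.02,0],[0,0,-0.06,0],[0,0,-0.1,0],[0,0,-0.14,0],[-0.01,0,-0.18,0],[-0.02,0,-0.22,0]]' 40
python3 -m inch '[[0,0,-0.01,0],[0,0,-0.01,0],[0,0,-0.01,0],[0,0,-0.01,0]]'
python3 - <<'E'
from h import *
o=telemetry.get_obs(); c=imaging.camera("wrist"); np.savez("w3.npz",pos=o["eef_pos"],q=o["tcp_rot"],**c)
cv2.imwrite("pics/w3.png",c["pixels"][:,:,::-1])
E
```

```text
time: 8.28
eef_pos: [0.469, 0.0209, 0.3039]
tcp_rot: [0.999, -0.048, 0.0, -0.0]
ft_force: [0.7, -1.0, -0.0]
finger_gap: 0.404
grasp_force: 0.0
time: 8.62
eef_pos: [0.4693, 0.0208, 0.3107]
tcp_rot: [0.999, -0.048, -0.001, 0.0]
ft_force: [1.0, 0.7, -1.0]
finger_gap: 0.403
grasp_force: 0.0
```

View pics/w3.png

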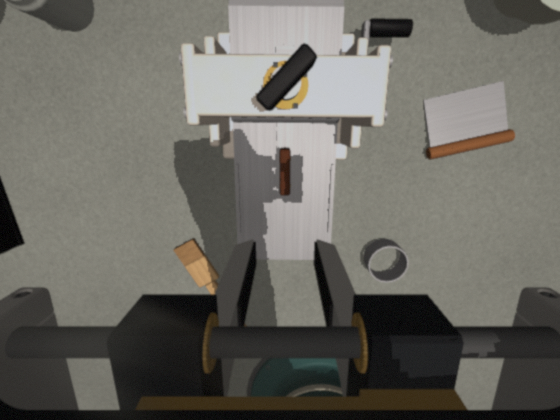

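The gauge lies straight in the gap with its handle at (285,172). The knob bar runs from (262,100) to (310,50), about 44° clockwise from the roller's x axis. I'll measure that precisely.

```bash
python3 - <<'E'
from h import *
w=load("w3");c=wcam(w,w["pos"],w["q"])
m=np.zeros((420,560),np.uint8);m[30:118,240:330]=(w["pixels"][30:118,240:330].max(2)<60)
k,l,st,ce=cv2.connectedComponentsWithStats(m);i=1+st[1:,4].argmax();pts=np.argwhere(l==i)[:,::-1]
r=cv2.minAreaRect(pts.astype(np.float32));print(st[i],r)
P=np.array([onz(c,p,.262)[:2] for p in pts]);cen=P.mean(0);u=np.linalg.svd(P-cen)[2][0]if 0 else np.linalg.eigh(np.cov((P-cen).T))[1][:,1]
yaw=np.arctan2(u[1],u[0]);yaw-=np.pi*round((yaw+.8)/np.pi);print("cen",cen,"yaw",yaw,"screw",-.096-yaw,"extent",np.ptp((P-cen)@u),np.ptp((P-cen)@[-u[1],u[0]]))
print("joint7",telemetry.get_obs()["joint_pos"])
for p in((182,58),(388,55),(388,122),(190,122)):print(onz(c,p,.215))
print("handle",onz(c,(285,150),.111),onz(c,(285,195),.107))
to(.58,.0105,.3,yaw)
E
```

```text
[ 257   45   59   65 1512] ((286.74859619140625, 77.20458984375), (22.188682556152344, 73.29119110107422), 43.2642936706543)
cen [0.58097534 0.00869445] yaw -0.8728871919225396 screw 0.7768871919225396 extent 0.04915575943235286 0.014997063146963429
joint7 [ 0.08694454  0.05204132 -0.20411128  1.83547005  0.01079913  1.25724525
 -1.78639838]
[0.61011343 0.09289445 0.215     ]
[ 0.59623624 -0.07791312  0.215     ]
[ 0.54254277 -0.07803399  0.215     ]
[0.55899779 0.09561089 0.215     ]
handle [0.51777785 0.01523437 0.111     ] [0.45944135 0.02073321 0.107     ]
row [0.1112, -0.0003, 0.0103] 44.5 t 8.6667 tilt [-0.002  0.    -1.   ]
```

```bash
python3 -m inch '[[0.04,0,0,7],[0.08,0,0,14],[0.111,0,0,21],[0.111,0,0,28],[0.111,0,0,35],[0.111,0,0,42],[0.111,0,0,44.5],[0.111,0,0,44.5],[0.111,0,0,44.5]]' 40
python3 -c "
from h import *
print(telemetry.get_obs()['joint_pos'][6])
to(.5808,.0095,.24,-.873)"
```

```text
time: 9.42
eef_pos: [0.58, 0.0104, 0.3107]
tcp_rot: [0.907, -0.421, -0.001, 0.0]
ft_force: [-0.1, 0.1, 0.9]
finger_gap: 0.396
grasp_force: 0.0
-2.53660493609942
row [0.0013, -0.0002, 0.0707] 0.2 t 9.4167 tilt [-0.001  0.001 -1.   ]
```

Clockwise turning drives joint 7 toward its lower limit, so I'll flip the tool half a turn before gripping the knob.

```bash
python3 -m inch '[[0,0,0,-60],[0,0,0,-60],[0,0,0,-60],[0,0,0,-60],[0,0,0,-60],[0,0,0,-60],[0,0,0,-60],[0,0,0,-60],[0,0,0,-60]]' >/dev/null
python3 -m inch '[[0,0,0,-60],[0,0,0,-60],[0,0,0,-60],[0,0,0,-60],[0,0,0,-60],[0,0,0,-60],[0,0,0,-60],[0,0,0,-60],[0,0,0,-60]]' >/dev/null
python3 -m inch '[[0,0,0,-60],[0,0,0,-60],[0,0,0,-60],[0,0,0,-60],[0,0,0,-60],[0,0,0,-60],[0,0,0,-60],[0,0,0,-60],[0,0,0,-60],[0,0,0,-60]]' 
python3 -c "
from h import *
print(telemetry.get_obs()['joint_pos'][6])
to(.5808,.0095,.24,-.873+np.pi)"
```

```text
time: 11.75
eef_pos: [0.5801, 0.0101, 0.3113]
tcp_rot: [0.42, 0.907, -0.0, -0.0]
ft_force: [-0.6, -0.2, -0.9]
finger_gap: 0.399
grasp_force: 0.0
0.49972659538060377
row [-0.001, 0.0002, 0.0713] 0.3 t 11.75 tilt [ 0.001 -0.    -1.   ]
```

```bash
python3 -m inch '[[-0.001,0,0.03,0],[-0.001,0,0.055,0],[-0.001,0,0.068,0],[-0.001,0,0.071,0],[-0.001,0,0.071,0],[-0.001,0,0.071,0]]' 40
python3 -m inch '[[0,0,0,0],[0,0,0,0],[0,0,0,0],[0,0,0,0],[0,0,0,0],[0,0,0,0]]' 0
python3 -c "
from h import *
to(.5808,.0095,.24,-.873+np.pi)"
```

```text
time: 12.25
eef_pos: [0.5812, 0.0096, 0.2416]
tcp_rot: [0.422, 0.906, 0.0, 0.0]
ft_force: [0.0, 0.8, -0.2]
finger_gap: 0.398
grasp_force: 0.0
time: 12.75
eef_pos: [0.5808, 0.0093, 0.2413]
tcp_rot: [0.422, 0.906, -0.0, 0.0]
ft_force: [-3.6, -2.3, 5.5]
finger_gap: 0.146
grasp_force: 31.2
row [0.0002, 0.0002, 0.0013] 0.0 t 12.75 tilt [-0. -0. -1.]
```

```bash
python3 -m inch '[[0,0,0,6],[0,0,0,12],[0,0,0,18],[0,0,0,24],[0,0,0,30],[0,0,0,36],[0,0,0,42],[0,0,0,48],[0,0,0,54],[0,0,0,60]]' 
python3 -m inch '[[0,0,0,6],[0,0,0,12],[0,0,0,18],[0,0,0,24],[0,0,0,30],[0,0,0,36],[0,0,0,42],[0,0,0,48],[0,0,0,54],[0,0,0,60]]' 
python3 -m inch '[[0,0,0,6],[0,0,0,11],[0,0,0,16],[0,0,0,16],[0,0,0,16]]' 
python3 -c "
from h import *
print(telemetry.get_obs()['joint_pos'][6])
to(.5808,.0095,.24,-.873+np.pi)"
```

```text
time: 13.58
eef_pos: [0.5804, 0.0092, 0.2413]
tcp_rot: [0.821, 0.572, -0.0, 0.0]
ft_force: [-7.4, -2.0, 7.1]
finger_gap: 0.148
grasp_force: 31.5
time: 14.42
eef_pos: [0.5801, 0.0095, 0.2413]
tcp_rot: [0.996, 0.085, -0.001, 0.0]
ft_force: [-8.6, -1.1, 8.8]
finger_gap: 0.147
grasp_force: 31.5
time: 14.83
eef_pos: [0.5801, 0.0096, 0.2413]
tcp_rot: [0.999, -0.052, -0.001, 0.0]
ft_force: [-8.8, 0.3, 8.8]
finger_gap: 0.146
grasp_force: 31.6
-1.7857169156035075
row [0.0007, 0.0, 0.0013] -136.0 t 14.8333 tilt [-0.001  0.    -1.   ]
```

```bash
python3 -m inch '[[0,0,0,0],[0,0,0,0],[0,0,0,0],[0,0,-0.03,0],[0,0,-0.06,0],[-0.03,0,-0.07,0],[-0.07,0,-0.07,0],[-0.1,0,-0.07,0],[-0.1,0,-0.07,0],[-0.1,0,-0.07,0]]' 40
python3 -c "
from h import *
print(telemetry.get_obs()['joint_pos'][6])
to(.4888,.0191,.082,-.096)"
```

```text
time: 15.67
eef_pos: [0.4808, 0.02, 0.3115]
tcp_rot: [0.999, -0.052, 0.001, 0.0]
ft_force: [0.3, -0.4, 0.1]
finger_gap: 0.4
grasp_force: 0.0
-1.7919248910915293
row [0.0077, 0.0, 0.2295] -0.4 t 15.6667 tilt [ 0.001  0.    -1.   ]
```

```bash
python3 -m inch '[[0,0,0.04,0],[0,0,0.08,0],[0.004,0,0.12,-0.4],[0.008,0,0.155,-0.4],[0.008,0,0.185,-0.4],[0.008,0,0.21,-0.4],[0.008,0,0.222,-0.4],[0.008,0,0.228,-0.4],[0.008,0,0.228,-0.4],[0.008,0,0.228,-0.4]]'
python3 -m inch '[[0,0,0,0],[0,0,0,0],[0,0,0,0],[0,0,0,0],[0,0,0,0],[0,0,0,0],[0,0,0,0],[0,0,0,0]]' 0
python3 -m inch '[[-0.001,0,0,0],[-0.002,0,0,0],[-0.003,0,0,0],[-0.004,0,0,0]]'
python3 -m inch '[[-0.001,0,0,0],[-0.002,0,0,0]]'
python3 -m inch '[[-0.001,0,0,0],[-0.002,0,0,0]]'
```

```text
time: 16.5
eef_pos: [0.49, 0.019, 0.0831]
tcp_rot: [0.999, -0.049, 0.0, -0.0]
ft_force: [0.7, 0.1, -0.6]
finger_gap: 0.399
grasp_force: 0.0
time: 17.17
eef_pos: [0.4897, 0.0191, 0.0834]
tcp_rot: [0.999, -0.049, 0.0, -0.0]
ft_force: [-1.9, -1.0, 7.6]
finger_gap: 0.15
grasp_force: 30.0
time: 17.5
eef_pos: [0.4862, 0.0195, 0.0834]
tcp_rot: [0.999, -0.049, 0.001, -0.0]
ft_force: [6.0, -0.7, 6.1]
finger_gap: 0.145
grasp_force: 30.0
time: 17.67
eef_pos: [0.4842, 0.0197, 0.0834]
tcp_rot: [0.999, -0.049, 0.001, -0.0]
ft_force: [4.7, 0.3, 6.3]
finger_gap: 0.148
grasp_force: 30.0
time: 17.83
eef_pos: [0.4822, 0.0199, 0.0834]
tcp_rot: [0.999, -0.049, 0.001, -0.0]
ft_force: [5.5, -0.6, 5.8]
finger_gap: 0.149
grasp_force: 30.0
```

The drag reads 5.4 N, but the hand is also bearing down with about 6 N, which inflates it. I'll ease the hand up in small steps and draw again.

```bash
python3 -m inch '[[0,0,-0.0004,0],[-0.001,0,-0.0004,0],[-0.002,0,-0.0004,0]]' | grep -E "eef|ft"
python3 -m inch '[[0,0,-0.0004,0],[-0.001,0,-0.0004,0],[-0.002,0,-0.0004,0]]'| grep -E "eef|ft"
python3 -m inch '[[0,0,-0.0004,0],[-0.001,0,-0.0004,0],[-0.002,0,-0.0004,0]]'| grep -E "eef|ft"
```

```text
eef_pos: [0.4796, 0.0201, 0.0833]
ft_force: [4.5, 0.2, 3.4]
eef_pos: [0.4769, 0.0202, 0.0834]
ft_force: [1.5, -0.5, -0.1]
eef_pos: [0.475, 0.0204, 0.0838]
ft_force: [1.7, 0.6, -2.2]
```

With the hand unloaded the drag is about 1.6 N, so the roll is barely touching (N≈0.7). The screw needs roughly 28° more.

```bash
python3 -m inch '[[0,0,0.0004,0],[0,0,0.0004,0],[0,0,0.0004,0],[0,0,0.0004,0],[0,0,-0.03,0],[0,0,-0.07,0],[0,0,-0.11,0],[0,0,-0.15,0],[0,0,-0.19,0],[0,0,-0.226,0]]' 40
python3 -m inch '[[0.04,0,0,0],[0.08,0,0,0],[0.105,0,0,0],[0.105,0,0,0],[0.105,0,0,0]]'
python3 -c "
from h import *
to(.5801,.0096,.2413,-.104)"
```

```text
time: 19.42
eef_pos: [0.4751, 0.0204, 0.3128]
tcp_rot: [0.999, -0.048, 0.001, -0.0]
ft_force: [1.2, 0.7, 0.1]
finger_gap: 0.393
grasp_force: 0.0
time: 19.83
eef_pos: [0.5802, 0.0102, 0.3091]
tcp_rot: [0.999, -0.049, -0.001, -0.0]
ft_force: [0.1, 0.9, -0.8]
finger_gap: 0.4
grasp_force: 0.0
row [0.0, 0.0006, 0.0678] 0.4 t 19.8333 tilt [-0.002 -0.    -1.   ]
```

```bash
python3 -m inch '[[0,0,0.03,0.4],[0,0.0006,0.055,0.4],[0,0.0006,0.066,0.4],[0,0.0006,0.068,0.4],[0,0.0006,0.068,0.4]]' 40 | grep -E "eef|ft"
python3 -m inch '[[0,0,0,0],[0,0,0,0],[0,0,0,0],[0,0,0,0],[0,0,0,0],[0,0,0,0],[0,0,0,0]]' 0
python3 -m inch '[[0,0,0,6],[0,0,0,12],[0,0,0,18],[0,0,0,24],[0,0,0,28],[0,0,0,28],[0,0,0,28]]' 
python3 -m inch '[[0,0,0,0],[0,0,0,0],[0,0,0,0],[0,0,-0.03,0],[0,0,-0.06,0],[0,0,-0.07,-6],[0,0,-0.07,-12],[0,0,-0.07,-18],[0,0,-0.07,-24],[0,0,-0.07,-28]]' 40
python3 -c "
from h import *
to(.475,.0204,.0847,-.097)"
```

```text
eef_pos: [0.5795, 0.0097, 0.2425]
ft_force: [0.5, -0.5, 0.0]
time: 20.83
eef_pos: [0.5801, 0.0096, 0.2428]
tcp_rot: [0.999, -0.052, 0.0, -0.0]
ft_force: [-2.0, -0.4, 6.2]
finger_gap: 0.147
grasp_force: 30.0
time: 21.42
eef_pos: [0.5802, 0.0097, 0.2427]
tcp_rot: [0.956, -0.292, 0.0, -0.0]
ft_force: [-0.7, -0.2, 6.8]
finger_gap: 0.145
grasp_force: 30.0
time: 22.25
eef_pos: [0.5798, 0.0096, 0.312]
tcp_rot: [0.999, -0.049, -0.0, -0.0]
ft_force: [0.2, 0.7, 0.0]
finger_gap: 0.399
grasp_force: 0.0
row [-0.1053, -0.0004, 0.2273] -0.1 t 22.25 tilt [-0. -0. -1.]
```

```bash
python3 -m inch '[[-0.04,0,0,0],[-0.08,0,0,0],[-0.105,0,0.02,0],[-0.105,0,0.06,0],[-0.105,0,0.1,0],[-0.105,0,0.14,0],[-0.105,0,0.18,0],[-0.105,0,0.21,0],[-0.105,0,0.224,0],[-0.105,0,0.2273,0]]' | grep -E "eef|ft"
python3 -m inch '[[0,0,0,0],[0,0,0,0],[0,0,0,0],[0,0,0,0],[0,0,0,0],[0,0,0,0],[0,0,0,0],[0,0,0,0],[0,0,0,0],[0,0,0,0]]' 0
python3 -c "
from h import *
to(.475,.0204,.0847,-.097)"
```

```text
eef_pos: [0.4738, 0.0205, 0.0821]
ft_force: [0.1, -0.0, 0.3]
time: 23.92
eef_pos: [0.4762, 0.0205, 0.0859]
tcp_rot: [0.999, -0.052, 0.001, -0.0]
ft_force: [-2.0, -0.7, 9.4]
finger_gap: 0.145
grasp_force: 30.0
row [-0.0012, 0.0002, 0.0012] -0.4 t 23.9167 tilt [ 0.002 -0.    -1.   ]
```

```bash
python3 -m inch '[[0,0,-0.0005,0],[0,0,-0.001,0],[0,0,-0.0013,0],[0,0,-0.0013,0]]' | grep -E "eef|ft"
python3 -m inch '[[-0.001,0,0,0],[-0.002,0,0,0],[-0.003,0,0,0]]'| grep -E "eef|ft"
python3 -m inch '[[-0.001,0,0,0],[-0.002,0,0,0]]'| grep -E "eef|ft"
python3 -m inch '[[-0.001,0,0,0]]'| grep -E "eef|ft"
python3 -m inch '[[-0.001,0,0,0]]'| grep -E "eef|ft"
python3 -m inch '[[-0.001,0,0,0]]'| grep -E "eef|ft"
```

```text
eef_pos: [0.4759, 0.0206, 0.0863]
ft_force: [5.5, 0.5, -5.9]
eef_pos: [0.473, 0.0208, 0.0863]
ft_force: [6.1, -0.3, -4.7]
eef_pos: [0.471, 0.021, 0.0863]
ft_force: [6.8, -1.1, -4.4]
eef_pos: [0.4701, 0.0211, 0.0863]
ft_force: [6.5, -0.5, -5.0]
eef_pos: [0.4691, 0.0212, 0.0863]
ft_force: [6.4, -0.3, -4.6]
eef_pos: [0.4681, 0.0213, 0.0863]
ft_force: [7.1, -0.9, -5.2]
```

```bash
python3 -m inch '[[-0.0005,0,0.0003,0],[-0.001,0,0.0004,0],[-0.0015,0,0.0004,0],[-0.002,0,0.0004,0]]' | grep -E "eef|ft"
python3 -m inch '[[-0.001,0,0,0]]'| grep -E "eef|ft"
python3 -m inch '[[-0.001,0,0,0]]'| grep -E "eef|ft"
python3 -m inch '[[-0.001,0,0,0]]'| grep -E "eef|ft"
python3 -m inch '[[0,0,0,0],[0,0,0,0],[0,0,0,0]]'
```

```text
eef_pos: [0.4663, 0.0215, 0.086]
ft_force: [6.1, -0.7, -4.2]
eef_pos: [0.4653, 0.0216, 0.086]
ft_force: [5.1, -0.8, -3.7]
eef_pos: [0.4643, 0.0217, 0.086]
ft_force: [6.0, -0.6, -3.1]
eef_pos: [0.4633, 0.0219, 0.086]
ft_force: [6.1, -0.5, -3.2]
time: 25.75
eef_pos: [0.4631, 0.0218, 0.0859]
tcp_rot: [0.999, -0.052, 0.001, -0.0]
ft_force: [5.2, 0.1, -2.7]
finger_gap: 0.151
grasp_force: 30.0
```

Drag is about 5.8 N at a near-neutral hand, so N ≈ 5–7, which is within the band. I'll ease down, let go and back off.

```bash
python3 -m inch '[[0,0,0.0003,0],[0,0,0.0003,0],[0,0,0.0003,0]]'  | grep -E "eef|ft"
python3 -m inch '[[0,0,0,0],[0,0,0,0],[0,0,0,0],[0,0,0,0],[0,0,-0.02,0],[0,0,-0.06,0],[0,0,-0.1,0],[0,0,-0.14,0],[0,0,-0.18,0],[0,0,-0.22,0]]' 40
python3 -m inch '[[0,0,-0.01,0],[0,0,-0.01,0],[0,0,-0.01,0],[0,0,-0.01,0]]'
python3 - <<'E'
from h import *
o=telemetry.get_obs(); c=imaging.camera("wrist");cv2.imwrite("pics/w4.png",c["pixels"][:,:,::-1]);w=wcam(c,o["eef_pos"],o["tcp_rot"])
m=np.zeros((420,560),np.uint8);q=c["pixels"].astype(int);m[100:230,250:320]=((q[...,0]-q[...,2]>20)&(q.max(2)<140))[100:230,250:320]
ys,xs=np.nonzero(m);P=np.array([onz(w,p,.109)[:2] for p in zip(xs,ys)]);d=P-[.58,.0105];a=-.096
rx=d@[np.cos(a),np.sin(a)];ry=d@[-np.sin(a),np.cos(a)];print(len(xs),rx.min(),rx.max(),ry.min(),ry.max(),"handle x",(rx.min()+rx.max())/2)
E
```

```text
eef_pos: [0.4631, 0.0219, 0.0859]
ft_force: [2.9, -1.4, 5.2]
time: 26.83
eef_pos: [0.4618, 0.0219, 0.3075]
tcp_rot: [0.999, -0.052, -0.0, -0.0]
ft_force: [0.4, -0.4, 0.2]
finger_gap: 0.4
grasp_force: 0.0
time: 27.17
eef_pos: [0.4619, 0.0218, 0.3139]
tcp_rot: [0.999, -0.052, -0.001, 0.0]
ft_force: [-0.6, 0.1, -0.4]
finger_gap: 0.398
grasp_force: 0.0
403 -0.14675751227223532 -0.011971745847304588 -0.039357965096841585 0.03719015628047949 handle x -0.07936462905976996
```

View pics/w4.png

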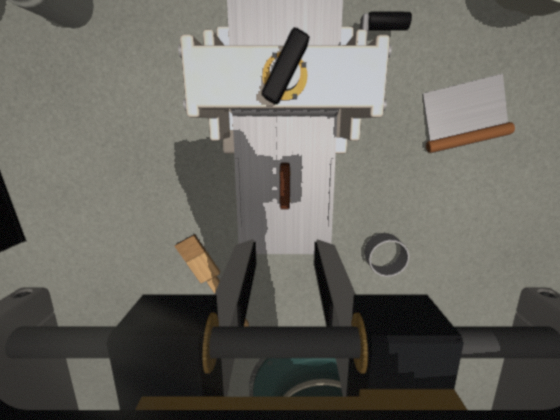

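The gauge lies straight and central, with its handle at (285,187) and its origin at roller x ≈ -122 mm. The bar is turned about 28° past straight, and nothing else has moved. I'll hand the job in.

```bash
python3 -c "
from bench import robot
print(robot.hand_in())"
```

```text
the job is handed in; nothing more can be done
None
```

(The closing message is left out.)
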